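# Mount the tube-holder head in the spin drive's collet

### The job

Take the red tube-holder head out of its rack and set its shank fully home in the spin drive's collet, flange flush on the collet nose. Let go of it, then push the nut's bar round clockwise (seen from above) by its yellow post until the collet grips the shank firmly, which you feel as the bar stiffens well beyond its free turning, but do not force the bar. Leave the blue head, the amber bottle and the beaker where they stand, and finish clear of everything.

Things in the scene. Friction and masses are not known exactly. Their poses are not given: they have to be found in the camera images.
- head: red tube-holder head, 98 mm long, 0.13 to 0.21 kg, stands upright in one of the rack's two places. Origin: centre of the underside of its steel flange; z up along the axis. Above the origin: steel flange 36 mm diameter, 6 mm thick, then a round red open cup 34 mm diameter, 50 mm tall (top 56 mm above the origin): grip the cup. Below: steel shank 14 mm diameter, 42 mm long, its foot tapering to 9 mm over the last 4 mm
- drive: fixed grey spin drive, box 150 x 150 mm, 60 mm tall, turned a little; origin at the centre of its underside, z up. In its middle stands the upright collet: a square steel nose 34 x 34 mm whose top is 105 mm above the bench, with a vertical bore 15.5 mm in diameter (1.5 mm chamfer at the mouth), 47 mm deep, open jaws inside. A dark nut ring 64 mm in diameter (70 to 96 mm above the bench) surrounds the nose
- collet_mouth (a point): centre of the collet bore at the top face of its nose, 105 mm above the bench; the head is home when its flange lies flush here. z up, the bore axis
- bar: steel bar 12 mm thick, fixed to the nut, level at 83 mm above the bench; origin on the collet axis, 70 mm above the bench; its x axis points along the bar to the post, 110 mm from the axis. Clockwise seen from above tightens. It turns against a rub of 4 to 5 N at the post (2 N when paused) until the jaws meet the shank after 0.9 to 1.5 rad (differs each time, cannot be seen)
- post_top (a point): top centre of the upright yellow post on the bar's end, 135 mm above the bench; round, 16 mm diameter from 96 mm above the bench up, 20 mm below that, down to 74 mm. Once the jaws meet the shank the push needed climbs over 0.2 to 0.5 rad; at 9 to 12 N the grip is firm, over 40 N is forcing. The nut stays where it is left
- rack: fixed white block 200 x 80 mm, 60 mm tall, with two 19 mm holes, 52 mm deep, 110 mm apart along its x axis, one for each head; origin under its centre
- other_head: bystander: steel head with a flat blue disc 54 mm in diameter, top 38 mm above its flange underside (its origin); stands in the other rack place
- amber_bottle: bystander: amber jar with white cap, 64 mm diameter, 140 mm tall; origin under its base
- beaker: bystander: glass beaker, 72 mm diameter, 90 mm tall; origin under its base
There are look-alikes about, which are no part of the job. What is shaped like the drive but brown is not meant.

How it is judged (in metres and radians):
On the way, in this order (a step that is already met when the one before it is completed fails the run):
1. the head is home in the open collet, flange flush on the nose, and let go (horizontal distance between head and collet_mouth below 0.003 m and distance between head and collet_mouth below 0.004 m and angle between head's own z axis and vertical below 0.06 rad and contact force between the fingers and head below 0.5 N and contact force between drive and head below 8 N), for 0.2 s.
2. the nut is turned until the collet grips the shank with the head still home (contact force between drive and head above 50 N and distance between head and collet_mouth below 0.004 m and contact force between the fingers and head below 0.5 N), for 0.2 s.
At the end, for the whole second after the job is handed in: The red head stands upright (within 0.06 rad) in the collet, flange within 4 mm of the nose top and 3 mm of its axis, at rest, gripped by the jaws with more than 50 N in all after the bar is let go; blue head within 20 mm, bottle and beaker within 30 mm of where they were (contact force between drive and head above 50 N and horizontal distance between head and collet_mouth below 0.003 m and distance between head and collet_mouth below 0.004 m and angle between head's own z axis and vertical below 0.06 rad and linear speed of each of head, bar below 0.02 m/s and distance of other_head from where it was at the start of the episode below 0.02 m and distance of each of amber_bottle, beaker from where it was at the start of the episode below 0.03 m); the robot touches nothing.
It fails at once if the bar is forced with more than 40 N (contact force between anything else and bar above 40 N).
It fails at once if the blue head is taken out or pushed about (distance of other_head from where it was at the start of the episode above 0.02 m).
It fails at once if the amber bottle is knocked or moved (distance of amber_bottle from where it was at the start of the episode above 0.03 m or angle between amber_bottle's own z axis and vertical above 0.4 rad).
It fails at once if the beaker is knocked or moved (distance of beaker from where it was at the start of the episode above 0.03 m or angle between beaker's own z axis and vertical above 0.4 rad).
It also fails if it takes over 67 s, if anything falls off the work surface, if the arm or the gripper's body presses on something with over 40 N, if the wrist force passes 120 N, or if a joint passes its speed limit or range.

### The arm

A 6-joint arm with a two-finger parallel gripper is mounted at the origin on the work surface. World frame = base frame: x ahead of the robot, y to its left, z up, the work surface at z = 0. Lengths are in m, angles in degrees, forces in N, time in s.
With the tool pointing down it reaches from about 0.375 to 0.9 m from the base axis. Payload 3.1 kg.
Tool frame: the origin (TCP) lies midway between the tips of the shut fingers; the grasp point (between the pads) lies bot.hold_point_z behind it (bot.hold_point_z is the distance from the TCP to the grasp point, in m); z points along the fingers, y is the direction in which the jaws open and shut (so a half turn about z gives the same grasp; the last joint's range is limited). The gripper opens to 87 mm and grips with 3 to 60 N. Pads are 19 mm wide; open, the fingers measure 117 mm over their backs; the gripper's body (75 mm by 190 mm) begins 51 mm behind the grasp point.
Start: joints at [63.799, 30.224, 82.088, -0, 67.689, -10.227], TCP at [0.172, 0.601, 0.223] pointing down, gripper open.
Joint ranges: [-176.69, 176.69], [-43.24, 126.21], [12.49, 139.97], [-82, 262], [0, 151.66], [-163.58, 163.58]. Speed limits (degrees/s): [159.86, 159.86, 180, 180, 180, 180].

### API

Orientations are given as a 3x3 rotation matrix whose columns are the frame's x, y, z axes.
In Python, from rig import bot, vision, hand_in gives the robot as it stands. The module is installed in compiled form; this text tells all that it offers.
- The arm moves only by the shell command python3 -m handwheel 'ROWS'. ROWS is JSON, a list of rows, each an object of numbers: "hand": the gripper's target within -1 to 1 (fully open at 1, half-way at 0, shut at -1); "dx", "dy", "dz": the shift along the world's x, y, z in cm; "wx", "wy", "wz": the turn, a rotation vector about the world's x, y, z in rad. In form: [{"hand": .., "dx": .., "dy": .., "dz": .., "wx": .., "wy": .., "wz": ..}, ...]. A call has 1 to 10 rows; each row shifts and turns the commanded pose from where the row before left it; what a row does not reach is not made up. A row lasts 1/10 s, in which the tool goes at most 50 mm and 8.59 degrees, less where a joint would pass 70% of its speed; a pose out of reach is approached as far as the arm can. A call with a gripper value outside its range is refused whole. The fingers move at their own pace and stop on an object; the grip force is fixed at half the most. Time passes only in rows, so rows that do not move let the fingers close. It gives the time, the measured TCP pose, the force and the opening at its end, in the units of the state.
- bot.read_state(): the state, without advancing time (a new reading comes with each control period).
- vision.capture(name): name is "side" or "top"; returns (picture, depth): 400x640x3 uint8, red, green, blue; 400x640 float32, m along the optical axis (not along the pixel's ray), 0 where there is no reading.
- vision.get_calibration(name): a dict with "fx", "fy", "cx", "cy" (pixels), "k1" (the pictures are not rectified: a ray, as slopes to the right and down, at radius r is drawn at 1 + k1 r^2 times it, then the intrinsics apply), "rvec" (rotation vector, rad) and "tvec" (3), from world to camera coordinates, as OpenCV has them. Camera axes: x right, y down, z forward; pixel columns grow to the right and rows downward; lengths in m; the calibration is good to about 2 mm. A picture is of the moment at which its call begins. get_calibration takes no time and is no camera call.
- hand_in(): hands the job in, once; it reports no verdict.
The state is a dict: "time_s": time; "joint_positions": joint angles; "qvel": joint speeds; "tau": joint torques, N m; "position": TCP position; "tcp_rot": TCP orientation; "force": force on the tool from outside, world axes, zero at the start; "moment": the same for the moment, N m; "opening": opening from 0.0 (shut) to 1.0 (fully open).
Only numpy, scipy, OpenCV 4.12 (cv2) and the standard library are available. Lean on these libraries where they do the work, as an engineer would, in place of code of your own. Each camera call takes 0.05 s, during which the arm holds its last target.

## Working session

There is one attempt and no reset: what is moved stays moved. The work goes in short steps, Python scripts to look and compute and a shell command to move; the robot and the scene stay as the last step left them, time stands still between calls to the robot, and variables do not carry over. Pictures are saved under pics/ and viewed, and the job is handed in when it is done.

```bash
mkdir -p pics; cat > h.py <<'E'
import numpy as np, cv2
from rig import bot, vision
def cal(n):
    c=vision.get_calibration(n); R,_=cv2.Rodrigues(np.array(c['rvec'],float)); t=np.array(c['tvec'],float).ravel()
    return c,R,t
def ray(n,u,v):
    c,R,t=cal(n); xd=(u-c['cx'])/c['fx']; yd=(v-c['cy'])/c['fy']; rd=np.hypot(xd,yd); r=rd
    for _ in range(50): r=rd/(1+c['k1']*r*r)
    s=r/rd if rd>0 else 1
    d=R.T@np.array([xd*s,yd*s,1]); return -R.T@t,d
def onplane(n,u,v,z):
    o,d=ray(n,u,v); return o+d*(z-o[2])/d[2]
def at(n,u,v,dep):
    o,d=ray(n,u,v); return o+d*dep
def proj(n,p):
    c,R,t=cal(n); q=R@np.array(p)+t; x,y=q[0]/q[2],q[1]/q[2]; f=1+c['k1']*(x*x+y*y)
    return c['cx']+c['fx']*x*f, c['cy']+c['fy']*y*f
def snap(n,tag):
    im,d=vision.capture(n); np.savez('pics/%s.npz'%tag,im=im,d=d); cv2.imwrite('pics/%s.png'%tag,im[:,:,::-1]); return im,d
E
python3 - <<'E'
from h import *
for n in('top','side'):
    snap(n,n+'0'); print(n,-cal(n)[1].T@cal(n)[2],vision.get_calibration(n))
s=bot.read_state(); print(bot.hold_point_z,s)
E
```

```text
top [ 0.40285323 -0.06048828  1.34386243] {'fx': 464.0330516395429, 'fy': 464.0330516395429, 'cx': 321.04522804438454, 'cy': 191.58559752416696, 'k1': 0.02639363672566108, 'rvec': array([ 2.21899089, -2.1727594 ,  0.07887464]), 'tvec': array([-0.08466111,  0.4820157 ,  1.31621015])}
side [-0.05866934 -0.85755857  0.78562917] {'fx': 484.67904923538583, 'fy': 484.67904923538583, 'cx': 320.1024453578174, 'cy': 199.30693597932955, 'k1': -0.018144363471525635, 'rvec': array([ 2.09597218, -0.65967556,  0.33709802]), 'tvec': array([-0.43592968,  0.22700824,  1.05569624])}
0.0187 {'time_s': 0.1, 'joint_positions': array([ 6.37979101e+01,  3.02748239e+01,  8.21485401e+01, -1.50940023e-03,
        6.76904973e+01, -1.02281853e+01]), 'qvel': array([-0.0481923 , -0.04806048, -0.24238805, -0.03421795, -0.07394297,
       -0.10093489]), 'tau': array([-6.08716782e-04, -4.40986991e+01, -1.77149338e+01,  6.34130090e-02,
        5.34204463e-02, -3.93535674e-05]), 'position': array([0.17169089, 0.60026664, 0.2216596 ]), 'tcp_rot': array([[-9.61389753e-01,  2.75189044e-01, -8.55581589e-04],
       [ 2.75190178e-01,  9.61388136e-01, -1.79380935e-03],
       [ 3.28909310e-04, -1.95999757e-03, -9.99998025e-01]]), 'force': array([0.06968859, 0.43888026, 0.43169426]), 'moment': array([-0.02079458,  0.01995799, -0.03292771]), 'opening': 0.9995546562030374}
```

View pics/top0.png

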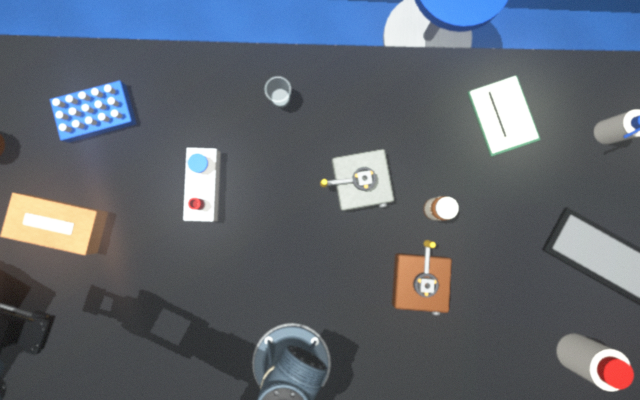

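View pics/side0.png

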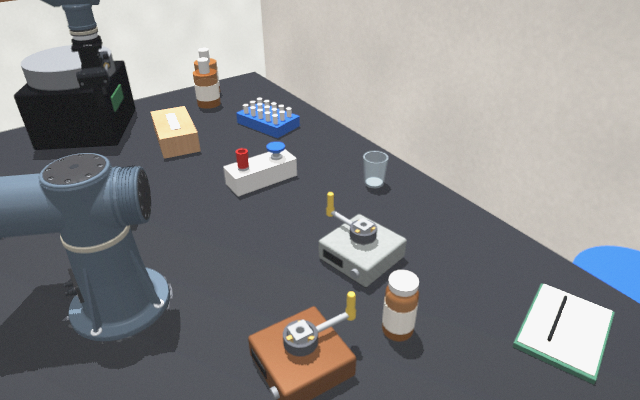

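The top view has the rack at (200,185), with the red cup at (196,203) and the blue disc at (198,163). The two drive-shaped things are the grey one, nose (364,179) and post (324,183), and the brown one, nose (427,286). Grey fits the description; brown is the look-alike. The only red cup in the rack is at (196,203). I'll check this on enlarged crops and measure.

```bash
python3 - <<'E'
from h import *
t=np.load('pics/top0.npz'); s=np.load('pics/side0.npz')
def cr(im,x,y,w,h,W=400,H=300): return cv2.resize(im[y:y+h,x:x+w],(W,H),interpolation=cv2.INTER_CUBIC)
a=np.hstack([cr(t['im'],160,135,80,60*1+40,400,300),cr(t['im'],315,140,88,80,400,300)])
b=np.hstack([cr(s['im'],215,130,100,75),cr(s['im'],310,180,120,90)])
cv2.imwrite('pics/crop0.png',np.vstack([a,b])[:,:,::-1])
def blobs(n,im,d,mask,name,amin=15):
    k,l,st,c=cv2.connectedComponentsWithStats(mask.astype(np.uint8))
    for i in range(1,k):
        if st[i,4]>=amin: print(n,name,c[i].round(1),st[i],np.median(d[l==i]))
for n,z in(('top',t),('side',s)):
    im=z['im'];hsv=cv2.cvtColor(im,cv2.COLOR_RGB2HSV);h,S,v=[hsv[...,i].astype(int) for i in range(3)]
    blobs(n,im,z['d'],((h<6)|(h>172))&(S>150)&(v>60),'red')
    blobs(n,im,z['d'],(h>95)&(h<118)&(S>120)&(v>80),'blue')
    blobs(n,im,z['d'],(h>20)&(h<32)&(S>120)&(v>90),'yellow')
E
```

```text
top red [615.6 372.5] [598 358  36  31 819] 1.1384451
top blue [202.6  20. ] [    0     0   402    46 15898] 2.1406188
top blue [541.3  22.7] [ 416    0  224   51 9685] 2.155179
top blue [ 96.5 112.8] [  50   80   86   62 2162] 1.3146017
top blue [634.3 125.9] [624 116  16  22 116] 1.2093599
top yellow [323.2 182.8] [321 179   6   8  28] 1.2173679
top yellow [429.6 243.7] [424 240  12   8  69] 1.2278639
side red [241.9 157.7] [236 148  12  20 200] 1.3748524
side blue [268.3 122.5] [236 104  64  34 986] 1.7193465
side blue [275.2 146.5] [266 141  19  12 176] 1.4291337
side blue [613.3 267.7] [ 573  246   67   58 2328] 1.4427665
side yellow [329.8 203.7] [327 192   7  24 119] 1.1688926
side yellow [350.7 306.1] [346 291  10  29 206] 0.90574765
```

View pics/crop0.png

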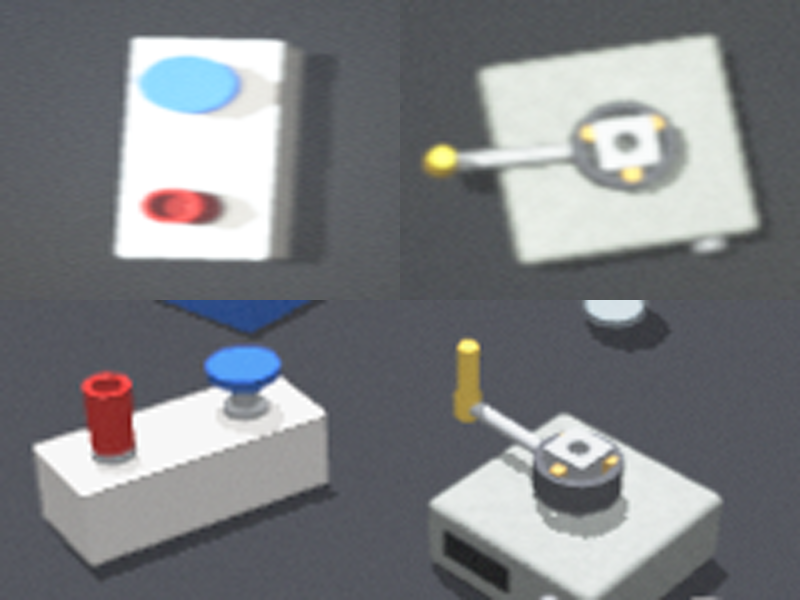

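The crops confirm it: the red open cup is at the near place of the white rack, and the grey drive has a square nose with its bar to the left and a yellow post. Next I measure precisely.

```bash
python3 - <<'E'
from h import *
t=np.load('pics/top0.npz'); s=np.load('pics/side0.npz')
for n,z,roi in(('top',t,(180,190,215,215)),('side',s,(230,140,255,175))):
    im=z['im'].astype(int); r,g,b=im[...,0],im[...,1],im[...,2]
    m=((r-g>50)&(r-b>50)).astype(np.uint8); k=np.zeros_like(m); k[roi[1]:roi[3],roi[0]:roi[2]]=1; m*=k
    ys,xs=np.nonzero(m); print(n,'red',xs.min(),xs.max(),ys.min(),ys.max(),xs.mean(),ys.mean(),len(xs))
    for y in range(ys.min(),ys.max()+1): q=xs[ys==y]; print(y,q.min(),q.max(),end='; ')
    print()
np.set_printoptions(linewidth=250)
g=cv2.cvtColor(t['im'],cv2.COLOR_RGB2GRAY); print(g[166:194,352:380])
g=cv2.cvtColor(s['im'],cv2.COLOR_RGB2GRAY); print(g[212:238,346:384])
E
```

```text
top red 188 201 198 209 194.63703703703703 203.3037037037037 135
198 191 197; 199 190 199; 200 189 200; 201 189 201; 202 188 201; 203 188 201; 204 188 201; 205 188 201; 206 189 201; 207 189 200; 208 191 199; 209 195 197; 
side red 235 248 148 168 241.89912280701753 157.71491228070175 228
148 239 245; 149 237 246; 150 236 247; 151 235 247; 152 235 247; 153 236 247; 154 236 247; 155 236 247; 156 236 247; 157 237 247; 158 237 247; 159 237 247; 160 237 247; 161 237 247; 162 237 247; 163 238 248; 164 238 248; 165 238 248; 166 238 247; 167 238 246; 168 239 245; 
[[230 231 229 231 229 231 231 229 227 221 215 209 211 205 209 222 226 229 232 232 231 232 232 233 233 233 232 234]
 [232 232 233 232 228 226 221 210 194 179 170 164 166 160 166 177 197 217 225 231 229 230 232 234 233 232 231 231]
 [232 233 234 230 225 209 182 165 157 147 141 141 138 144 141 147 156 172 195 217 229 230 232 233 234 233 231 231]
 [229 231 231 224 207 178 154 142 136 131 122 118 113 118 120 133 147 155 165 184 210 224 230 230 232 231 230 231]
 [228 231 227 214 182 157 142 130 121 120 127 124 132 136 139 155 180 187 189
[... 6014 characters left out ...]
20 123 124 124 130 138 143 140 135 121  88  65 148 221 235 236 236 234 232 231]
 [227 230 221 161  70  65  66  66  68  90 123 140 137 138 146 149 142 139 139 139 145 142 140 137 137 122  90  67  66  66 145 220 234 234 233 235 233 232]
 [229 231 224 172  68  67  64  65  68  67  66  79  92 110 131 137 139 135 135 134 132 128 116 102  91  69  70  62  65  66 144 216 232 231 231 232 232 233]
 [229 230 232 202  85  67  66  68  64  67  67  66  70  70  69  71  72  77  90  81  72  69  69  69  68  68  70  66  69  69 151 219 232 232 231 231 230 231]
 [230 231 232 213 121  64  68  68  66  68  66  68  69  70  69  70  69  70  68  67  68  69  68  69  71  66  70  65  67  69 174 231 232 232 233 231 230 231]]
```

```bash
python3 - <<'E'
from h import *
np.set_printoptions(precision=4,suppress=True)
t=np.load('pics/top0.npz'); s=np.load('pics/side0.npz')
def dark(z,x0,y0,x1,y1,bg):
    g=cv2.cvtColor(z['im'],cv2.COLOR_RGB2GRAY)[y0:y1,x0:x1].astype(float); w=np.clip(bg-g,0,None); Y,X=np.mgrid[y0:y1,x0:x1]; return (w*X).sum()/w.sum(),(w*Y).sum()/w.sum()
a=dark(t,361,174,369,182,235); b=dark(s,359,220,369,227,230)
print('hole',a,onplane('top',*a,.105),b,onplane('side',*b,.105))
g=cv2.cvtColor(t['im'],cv2.COLOR_RGB2GRAY)
def tri(u1,u2):
    o1,d1=ray('top',*u1);o2,d2=ray('side',*u2)
    k=np.linalg.lstsq(np.c_[d1,-d2],o2-o1,rcond=None)[0]; p,q=o1+k[0]*d1,o2+k[1]*d2; return (p+q)/2,np.linalg.norm(p-q)
print(tri(a,b))
print('cup',onplane('top',193.9,203.3,.116),onplane('side',241.4,151.3,.116))
# blue
for n,z,roi in(('top',t,(180,145,215,180)),('side',s,(260,136,292,158))):
    im=z['im'].astype(int); m=((im[...,2]-im[...,0]>60)).astype(np.uint8);k=np.zeros_like(m);k[roi[1]:roi[3],roi[0]:roi[2]]=1;m*=k
    ys,xs=np.nonzero(m); print(n,'blue',xs.min(),xs.max(),ys.min(),ys.max(),onplane(n,(xs.min()+xs.max())/2,(ys.min()+ys.max())/2,.097))
# rack corners at z=.06, drive corners
for nm,roi,z in(('rack',(170,135,230,230),.06),('drive',(320,140,405,220),.06)):
    gg=np.zeros_like(g); gg[roi[1]:roi[3],roi[0]:roi[2]]=g[roi[1]:roi[3],roi[0]:roi[2]]
    m=(gg>(190 if nm=='drive' else 200)).astype(np.uint8); m=cv2.morphologyEx(m,cv2.MORPH_OPEN,np.ones((7,7)))
    c=max(cv2.findContours(m,0,2)[0],key=cv2.contourArea); r=cv2.minAreaRect(c); P=[onplane('top',*p,z) for p in cv2.boxPoints(r)]; print(nm,r,np.mean(P,0)); print(np.array(P))
# yellow
for n,z in(('top',t),('side',s)):
    hsv=cv2.cvtColor(z['im'],cv2.COLOR_RGB2HSV); m=(hsv[...,0]>18)&(hsv[...,0]<34)&(hsv[...,1]>90)&(hsv[...,2]>90); m[:, :315]=0;m[:,340:]=0;m[230:]=0
    ys,xs=np.nonzero(m); print(n,xs.min(),xs.max(),ys.min(),ys.max()); 
    if n=='top': print(onplane(n,xs.mean(),ys.mean(),.130),xs.mean(),ys.mean())
    else:
      for y in range(ys.min(),ys.max()+1): print(y,xs[ys==y].min(),xs[ys==y].max(),end=';')
      print(onplane(n,330.,195,.135))
print(np.median(t['d'][200:206,190:198]), at('top',193.9,203.3,t['d'][203,189:199].min()))
E
```

```text
hole (np.float64(364.3775280898876), np.float64(177.3438202247191)) [ 0.519 -0.189  0.105] (np.float64(363.2353747714808), np.float64(223.78610603290676)) [ 0.5219 -0.1873  0.105 ]
(array([ 0.5194, -0.1892,  0.1072]), np.float64(0.0014435306173370644))
cup [0.4395 0.2607 0.116 ] [0.4422 0.2627 0.116 ]
top blue 188 207 154 172 [0.5486 0.2601 0.097 ]
side blue 266 284 136 152 [0.559  0.2763 0.097 ]
rack ((199.47525024414062, 184.04434204101562), (30.468542098999023, 73.24256134033203), 2.602562189102173) [0.4951 0.2619 0.06  ]
[[0.3949 0.3044 0.06  ]
 [0.5974 0.303  0.06  ]
 [0.5955 0.219  0.06  ]
 [0.3927 0.2212 0.06  ]]
drive ((362.5155029296875, 179.0865478515625), (51.963714599609375, 51.89339828491211), 79.87532806396484) [ 0.5185 -0.1885  0.06  ]
[[ 0.5751 -0.1037  0.06  ]
 [ 0.6038 -0.2458  0.06  ]
 [ 0.4616 -0.2729  0.06  ]
 [ 0.4333 -0.1317  0.06  ]]
top 320 326 178 186
[ 0.5011 -0.0786  0.13  ] 323.28 182.34
side 326 334 192 216
192 328 332;193 327 333;194 327 333;195 327 333;196 327 333;197 327 333;198 327 333;199 327 333;200 327 333;201 327 333;202 327 333;203 327 333;204 327 333;205 327 333;206 327 333;207 327 333;208 326 334;209 326 333;210 326 333;211 326 331;212 326 330;213 326 330;214 326 330;215 327 332;216 329 331;[ 0.5023 -0.0837  0.135 ]
1.2621497 [0.4394 0.2599 0.1189]
```

```bash
python3 -m handwheel '[{"hand":1,"dx":2.2,"dy":-3.4,"dz":0,"wz":0.1},{"hand":1,"dx":2.7,"dy":-3.4,"dz":0,"wz":0.1},{"hand":1,"dx":2.7,"dy":-3.4,"wz":0.08},{"hand":1,"dx":2.7,"dy":-3.4},{"hand":1,"dx":2.7,"dy":-3.4},{"hand":1,"dx":2.7,"dy":-3.4},{"hand":1,"dx":2.7,"dy":-3.4},{"hand":1,"dx":2.7,"dy":-3.4},{"hand":1,"dx":2.7,"dy":-3.4},{"hand":1,"dx":2.7,"dy":-3.3}]'; python3 - <<'E'
from h import *
np.set_printoptions(precision=4,suppress=True)
s=bot.read_state(); print(s['position'],s['tcp_rot'],s['force'],s['time_s'])
E
```

```text
[0.1717 0.6003 0.2217] [[-0.9614  0.2752 -0.0009]
 [ 0.2752  0.9614 -0.0018]
 [ 0.0003 -0.002  -1.    ]] [0.0697 0.4389 0.4317] 0.1invalid input
```

```bash
python3 -m handwheel '[{"hand":1,"dx":2.2,"dy":-3.4,"dz":0,"wx":0,"wy":0,"wz":0.1},{"hand":1,"dx":2.7,"dy":-3.4,"dz":0,"wx":0,"wy":0,"wz":0.1},{"hand":1,"dx":2.7,"dy":-3.4,"dz":0,"wx":0,"wy":0,"wz":0.08},{"hand":1,"dx":2.7,"dy":-3.4,"dz":0,"wx":0,"wy":0,"wz":0},{"hand":1,"dx":2.7,"dy":-3.4,"dz":0,"wx":0,"wy":0,"wz":0},{"hand":1,"dx":2.7,"dy":-3.4,"dz":0,"wx":0,"wy":0,"wz":0},{"hand":1,"dx":2.7,"dy":-3.4,"dz":0,"wx":0,"wy":0,"wz":0},{"hand":1,"dx":2.7,"dy":-3.4,"dz":0,"wx":0,"wy":0,"wz":0},{"hand":1,"dx":2.7,"dy":-3.4,"dz":0,"wx":0,"wy":0,"wz":0},{"hand":1,"dx":2.7,"dy":-3.3,"dz":0,"wx":0,"wy":0,"wz":0}]'; python3 - <<'E'
from h import *
np.set_printoptions(precision=4,suppress=True)
s=bot.read_state(); print(s['position'],s['tcp_rot'],s['force'],s['time_s'])
E
```

```text
time_s: 1.1
position: [0.4375, 0.2602, 0.2223]
tcp_rot: [[-1.0, -0.001, -0.001], [-0.001, 1.0, -0.0], [0.001, -0.0, -1.0]]
force: [0.5, 0.7, 0.8]
opening: 1.0
[0.4375 0.2602 0.2223] [[-1.     -0.001  -0.0007]
 [-0.001   1.     -0.0002]
 [ 0.0007 -0.0002 -1.    ]] [0.5455 0.6567 0.8354] 1.1
```

```bash
python3 -m handwheel '[{"hand":1,"dx":0.3,"dy":0.1,"dz":-4,"wx":0,"wy":0,"wz":0},{"hand":1,"dx":0,"dy":0,"dz":-4,"wx":0,"wy":0,"wz":0},{"hand":1,"dx":0,"dy":0,"dz":-2,"wx":0,"wy":0,"wz":0},{"hand":1,"dx":0,"dy":0,"dz":0,"wx":0,"wy":0,"wz":0},{"hand":1,"dx":0,"dy":0,"dz":0,"wx":0,"wy":0,"wz":0}]'; python3 - <<'E'
from h import *
a,_=snap('top','top1'); b,_=snap('side','side1')
c=np.hstack([cv2.resize(a[150:250,140:240],(400,400)),cv2.resize(b[100:200,190:290],(400,400))]); cv2.imwrite('pics/c1.png',c[:,:,::-1])
E
```

```text
time_s: 1.6
position: [0.44, 0.2629, 0.1225]
tcp_rot: [[-1.0, -0.001, -0.001], [-0.001, 1.0, -0.0], [0.001, -0.0, -1.0]]
force: [-0.3, -0.5, -0.0]
opening: 1.001
```

View pics/c1.png

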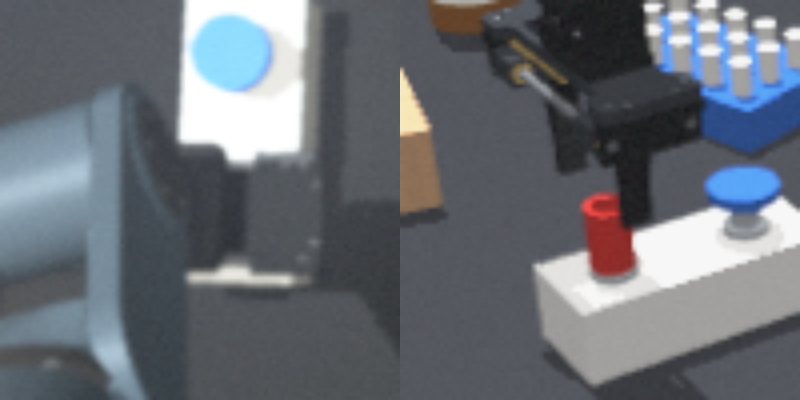

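```bash
python3 - <<'E'
from h import *
for dy in(-.0435,-.0585,.0435,.0585): print(dy,proj('side',(.440,.2629+dy,.1225)))
E
```

```text
-0.0435 (np.float64(247.66133670833523), np.float64(155.69922349944272))
-0.0585 (np.float64(250.22167310727605), np.float64(157.90896312729402))
0.0435 (np.float64(233.55149713290194), np.float64(143.52089516765054))
0.0585 (np.float64(231.2392280550398), np.float64(141.52505750811943))
```

The near finger at side px (249,156) is where the tool pose predicts, so the fingers straddle the cup at (242,152). Descending and gripping.

```bash
python3 -m handwheel '[{"hand":1,"dx":0.05,"dy":-0.05,"dz":-2.2,"wx":0,"wy":0,"wz":0},{"hand":1,"dx":0,"dy":0,"dz":-2.2,"wx":0,"wy":0,"wz":0},{"hand":1,"dx":0,"dy":0,"dz":0,"wx":0,"wy":0,"wz":0},{"hand":1,"dx":0,"dy":0,"dz":0,"wx":0,"wy":0,"wz":0}]'; python3 -m handwheel '[{"hand":-1,"dx":0,"dy":0,"dz":0,"wx":0,"wy":0,"wz":0},{"hand":-1,"dx":0,"dy":0,"dz":0,"wx":0,"wy":0,"wz":0},{"hand":-1,"dx":0,"dy":0,"dz":0,"wx":0,"wy":0,"wz":0},{"hand":-1,"dx":0,"dy":0,"dz":0,"wx":0,"wy":0,"wz":0},{"hand":-1,"dx":0,"dy":0,"dz":0,"wx":0,"wy":0,"wz":0},{"hand":-1,"dx":0,"dy":0,"dz":0,"wx":0,"wy":0,"wz":0},{"hand":-1,"dx":0,"dy":0,"dz":0,"wx":0,"wy":0,"wz":0},{"hand":-1,"dx":0,"dy":0,"dz":0,"wx":0,"wy":0,"wz":0}]'
```

```text
time_s: 2.1
position: [0.441, 0.2627, 0.0796]
tcp_rot: [[-1.0, -0.002, 0.001], [-0.002, 1.0, 0.0], [-0.001, 0.0, -1.0]]
force: [0.6, 0.4, -0.3]
opening: 1.005
time_s: 2.9
position: [0.4404, 0.2624, 0.0785]
tcp_rot: [[-1.0, -0.001, -0.0], [-0.001, 1.0, 0.0], [0.0, 0.0, -1.0]]
force: [0.2, 0.6, 0.0]
opening: 0.371
```

```bash
python3 -m handwheel '[{"hand":-1,"dx":0,"dy":0,"dz":0,"wx":0,"wy":0,"wz":0},{"hand":-1,"dx":0,"dy":0,"dz":0,"wx":0,"wy":0,"wz":0},{"hand":-1,"dx":0,"dy":0,"dz":1,"wx":0,"wy":0,"wz":0},{"hand":-1,"dx":0,"dy":0,"dz":2,"wx":0,"wy":0,"wz":0},{"hand":-1,"dx":0,"dy":0,"dz":3,"wx":0,"wy":0,"wz":0},{"hand":-1,"dx":0,"dy":0,"dz":3,"wx":0,"wy":0,"wz":0},{"hand":-1,"dx":0,"dy":0,"dz":3,"wx":0,"wy":0,"wz":0},{"hand":-1,"dx":0,"dy":0,"dz":3,"wx":0,"wy":0,"wz":0},{"hand":-1,"dx":0,"dy":0,"dz":0,"wx":0,"wy":0,"wz":0},{"hand":-1,"dx":0,"dy":0,"dz":0,"wx":0,"wy":0,"wz":0}]'; python3 - <<'E'
from h import *
b,_=snap('side','side2')
cv2.imwrite('pics/c2.png',cv2.resize(b[70:200,180:310],(600,600))[:,:,::-1])
E
```

```text
time_s: 3.9
position: [0.4402, 0.2622, 0.229]
tcp_rot: [[-1.0, -0.001, 0.001], [-0.001, 1.0, 0.0], [-0.001, 0.0, -1.0]]
force: [-0.5, -0.6, -1.7]
opening: 0.375
```

View pics/c2.png

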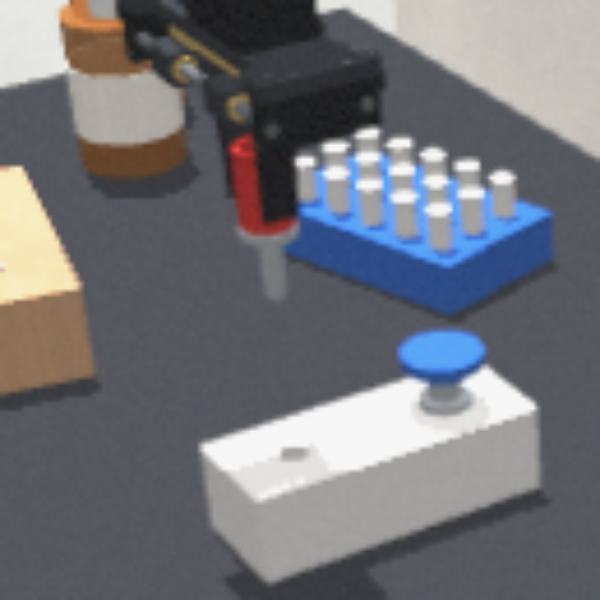

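Head held (side: red cup in the fingers, shank foot clear, rack hole empty). Carrying it over to the collet.

```bash
python3 -m handwheel '[{"hand":-1,"dx":0.3,"dy":-2,"dz":0.5,"wx":0,"wy":0,"wz":0},{"hand":-1,"dx":0.65,"dy":-3.5,"dz":0,"wx":0,"wy":0,"wz":0},{"hand":-1,"dx":0.7,"dy":-4,"dz":0,"wx":0,"wy":0,"wz":0},{"hand":-1,"dx":0.7,"dy":-4,"dz":0,"wx":0,"wy":0,"wz":0},{"hand":-1,"dx":0.7,"dy":-4,"dz":0,"wx":0,"wy":0,"wz":0},{"hand":-1,"dx":0.7,"dy":-4,"dz":0,"wx":0,"wy":0,"wz":0},{"hand":-1,"dx":0.7,"dy":-4,"dz":0,"wx":0,"wy":0,"wz":0},{"hand":-1,"dx":0.7,"dy":-4,"dz":0,"wx":0,"wy":0,"wz":0},{"hand":-1,"dx":0.7,"dy":-4,"dz":0,"wx":0,"wy":0,"wz":0},{"hand":-1,"dx":0.7,"dy":-4,"dz":0,"wx":0,"wy":0,"wz":0}]';  python3 -m handwheel '[{"hand":-1,"dx":0.7,"dy":-4,"dz":0,"wx":0,"wy":0,"wz":0},{"hand":-1,"dx":0.5,"dy":-2.5,"dz":0,"wx":0,"wy":0,"wz":0},{"hand":-1,"dx":0.2,"dy":-1,"dz":0,"wx":0,"wy":0,"wz":0},{"hand":-1,"dx":0,"dy":0,"dz":-2,"wx":0,"wy":0,"wz":0},{"hand":-1,"dx":0,"dy":0,"dz":-2,"wx":0,"wy":0,"wz":0},{"hand":-1,"dx":0,"dy":0,"dz":-1,"wx":0,"wy":0,"wz":0},{"hand":-1,"dx":0,"dy":0,"dz":0,"wx":0,"wy":0,"wz":0},{"hand":-1,"dx":0,"dy":0,"dz":0,"wx":0,"wy":0,"wz":0}]'; python3 - <<'E'
from h import *
a,_=snap('top','top3'); b,_=snap('side','side3')
c=np.hstack([cv2.resize(a[130:230,310:410],(400,400)),cv2.resize(b[150:250,310:410],(400,400))]); cv2.imwrite('pics/c3.png',c[:,:,::-1])
print(bot.read_state()['position'])
E
```

```text
time_s: 4.95
position: [0.5046, -0.1138, 0.2314]
tcp_rot: [[-1.0, -0.001, -0.004], [-0.001, 1.0, 0.002], [0.004, 0.002, -1.0]]
force: [0.6, 0.9, -1.6]
opening: 0.37
time_s: 5.75
position: [0.5199, -0.187, 0.1834]
tcp_rot: [[-1.0, -0.002, -0.001], [-0.002, 1.0, 0.001], [0.001, 0.001, -1.0]]
force: [0.2, -0.2, -1.7]
opening: 0.373
[ 0.52057325 -0.18756857  0.18433092]
```

View pics/c3.png

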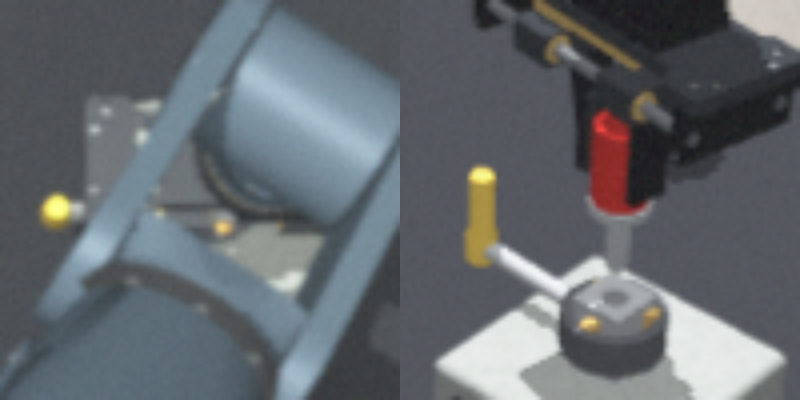

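```bash
python3 - <<'E'
from h import *
np.set_printoptions(linewidth=250)
s=np.load('pics/side3.npz'); g=cv2.cvtColor(s['im'],cv2.COLOR_RGB2GRAY)
print(g[203:232,352:378])
for z in(.105,.1238,.14,.1655): print(z,proj('side',(.5219,-.1873,z)))
e=.001; p=np.array(proj('side',(.5219,-.1873,.12))); print(np.array(proj('side',(.5319,-.1873,.12)))-p,np.array(proj('side',(.5219,-.1773,.12)))-p)
im=s['im'].astype(int); m=(im[...,0]-im[...,1]>60)
for y in range(178,204): 
    x=np.nonzero(m[y,340:400])[0]
    if len(x): print(y,340+x.min(),340+x.max(),end='; ')
E
```

```text
[[ 87  88  88  86  91 106 115 130 139 123 106 104 101 101  99 106 114 142 156 131 107  91  87  88  85  87]
 [ 92  89  90  88  88  93 103 118 120 127 134 137 147 149 142 142 133 120 119 110  95  89  90  86  89  88]
 [ 87  89  86  89  84  86  89 100 112 121 120 122 119 117 121 121 118 116 109  95  87  87  87  88  90  88]
 [ 87  89  85  89  86  87  86  86  92 106 118 120 124 119 121 114  99  97  86  89  87  88  88  87  90  87]
 [ 86  88  86  87  87  86  89  85  89 100 116 122 122 119 120 108  88  87  87  88  87  84  87  84  88  88]
 [ 86  87  87  87  89  89  86  90  89 102 118 120 123 121 120 111  88  88  89  90  88  88  88  86  87  88]
 [ 88  85  90  89  88  87  87  86  89 104 120 120 118 120 120 111  89  89  90  88  89  89  86  87  89  84]
 [ 89  86  89  90  89  87  89  86  89 104 122 123 121 120 120 108  89  86  89  86  87  88  86  88  87  89]
 [ 88  87  87  88  86  88  89  85  90 102 121 118 118 121 116 107  88  86  84  86  86  90  85  87  87  87]
 [ 88  88  88  85  87  85  86  88  90 103 116 122 121 120 116 101  86  87  88  87  84  86  86  87  83  88]
 [ 89  88  86  86  87  94 107 
[... 1976 characters left out ...]
3 102  92  94  85 120 201]]
0.105 (np.float64(363.23368087473733), np.float64(223.78293303368324))
0.1238 (np.float64(363.60390004141476), np.float64(217.22497204285466))
0.14 (np.float64(363.9285175198911), np.float64(211.47045521934487))
0.1655 (np.float64(364.4502985299994), np.float64(202.21230433626465))
[ 3.40929367 -1.52038112] [-2.75221671 -2.14862432]
178 359 362; 179 358 363; 180 358 364; 181 358 366; 182 358 366; 183 358 366; 184 358 366; 185 358 366; 186 358 366; 187 358 366; 188 358 366; 189 358 366; 190 358 366; 191 358 366; 192 358 366; 193 358 366; 194 358 365; 195 358 365; 196 358 365; 197 358 365; 198 358 365; 199 358 365; 200 359 365; 201 359 370; 202 361 369; 203 365 366;
```

```bash
python3 -m handwheel '[{"hand":-1,"dx":0,"dy":0,"dz":-0.6,"wx":0,"wy":0,"wz":0},{"hand":-1,"dx":0,"dy":0,"dz":-0.6,"wx":0,"wy":0,"wz":0},{"hand":-1,"dx":0,"dy":0,"dz":-0.4,"wx":0,"wy":0,"wz":0},{"hand":-1,"dx":0,"dy":0,"dz":-0.3,"wx":0,"wy":0,"wz":0},{"hand":-1,"dx":0,"dy":0,"dz":-0.3,"wx":0,"wy":0,"wz":0},{"hand":-1,"dx":0,"dy":0,"dz":0,"wx":0,"wy":0,"wz":0},{"hand":-1,"dx":0,"dy":0,"dz":0,"wx":0,"wy":0,"wz":0}]'; python3 -m handwheel '[{"hand":-1,"dx":0,"dy":0,"dz":-0.3,"wx":0,"wy":0,"wz":0},{"hand":-1,"dx":0,"dy":0,"dz":0,"wx":0,"wy":0,"wz":0}]'
```

```text
time_s: 6.55
position: [0.5198, -0.1878, 0.1614]
tcp_rot: [[-1.0, -0.001, -0.001], [-0.001, 1.0, -0.0], [0.001, -0.0, -1.0]]
force: [-0.4, -0.9, -2.6]
opening: 0.374
time_s: 6.75
position: [0.5199, -0.188, 0.1584]
tcp_rot: [[-1.0, -0.001, -0.0], [-0.001, 1.0, -0.001], [0.0, -0.001, -1.0]]
force: [-0.3, -2.1, -2.3]
opening: 0.374
```

```bash
python3 -m handwheel '[{"hand":-1,"dx":0,"dy":-0.05,"dz":-0.3,"wx":0,"wy":0,"wz":0},{"hand":-1,"dx":0,"dy":0,"dz":-0.2,"wx":0,"wy":0,"wz":0},{"hand":-1,"dx":0,"dy":0,"dz":0,"wx":0,"wy":0,"wz":0}]'; python3 -m handwheel '[{"hand":-1,"dx":0,"dy":0,"dz":-0.3,"wx":0,"wy":0,"wz":0},{"hand":-1,"dx":0,"dy":0,"dz":-0.3,"wx":0,"wy":0,"wz":0},{"hand":-1,"dx":0,"dy":0,"dz":0,"wx":0,"wy":0,"wz":0}]'
```

```text
time_s: 7.05
position: [0.5198, -0.1881, 0.1532]
tcp_rot: [[-1.0, -0.001, -0.0], [-0.001, 1.0, 0.0], [0.0, 0.0, -1.0]]
force: [0.2, -1.0, -2.4]
opening: 0.373
time_s: 7.35
position: [0.5198, -0.1881, 0.147]
tcp_rot: [[-1.0, -0.001, -0.001], [-0.001, 1.0, 0.0], [0.001, 0.0, -1.0]]
force: [-0.6, -0.8, -3.3]
opening: 0.37
```

```bash
python3 -m handwheel '[{"hand":-1,"dx":0,"dy":-0.02,"dz":-0.4,"wx":0,"wy":0,"wz":0},{"hand":-1,"dx":0,"dy":0,"dz":-0.4,"wx":0,"wy":0,"wz":0},{"hand":-1,"dx":0,"dy":0,"dz":-0.4,"wx":0,"wy":0,"wz":0},{"hand":-1,"dx":0,"dy":0,"dz":-0.4,"wx":0,"wy":0,"wz":0},{"hand":-1,"dx":0,"dy":0,"dz":-0.3,"wx":0,"wy":0,"wz":0},{"hand":-1,"dx":0,"dy":0,"dz":0,"wx":0,"wy":0,"wz":0}]'; python3 -m handwheel '[{"hand":-1,"dx":0,"dy":0,"dz":-0.15,"wx":0,"wy":0,"wz":0},{"hand":-1,"dx":0,"dy":0,"dz":-0.15,"wx":0,"wy":0,"wz":0},{"hand":-1,"dx":0,"dy":0,"dz":0,"wx":0,"wy":0,"wz":0}]'
```

```text
time_s: 7.95
position: [0.5198, -0.1882, 0.1279]
tcp_rot: [[-1.0, -0.001, -0.001], [-0.001, 1.0, 0.001], [0.001, 0.001, -1.0]]
force: [-0.6, -0.6, -2.5]
opening: 0.372
time_s: 8.25
position: [0.52, -0.1884, 0.1255]
tcp_rot: [[-1.0, -0.001, 0.0], [-0.001, 1.0, -0.0], [-0.0, -0.0, -1.0]]
force: [-0.6, -0.8, -2.1]
opening: 0.374
```

```bash
python3 -m handwheel '[{"hand":-1,"dx":0,"dy":0,"dz":-0.1,"wx":0,"wy":0,"wz":0},{"hand":-1,"dx":0,"dy":0,"dz":-0.05,"wx":0,"wy":0,"wz":0},{"hand":-1,"dx":0,"dy":0,"dz":0,"wx":0,"wy":0,"wz":0}]'; python3 -m handwheel '[{"hand":-1,"dx":0,"dy":0,"dz":-0.08,"wx":0,"wy":0,"wz":0},{"hand":-1,"dx":0,"dy":0,"dz":0,"wx":0,"wy":0,"wz":0}]'
```

```text
time_s: 8.55
position: [0.52, -0.1884, 0.1241]
tcp_rot: [[-1.0, -0.001, 0.0], [-0.001, 1.0, -0.0], [-0.0, -0.0, -1.0]]
force: [-0.7, -0.8, -0.7]
opening: 0.368
time_s: 8.75
position: [0.52, -0.1884, 0.1235]
tcp_rot: [[-1.0, -0.001, 0.0], [-0.001, 1.0, -0.0], [-0.0, -0.0, -1.0]]
force: [-1.9, -1.3, 1.5]
opening: 0.371
```

```bash
python3 -m handwheel '[{"hand":-1,"dx":0,"dy":0,"dz":-0.06,"wx":0,"wy":0,"wz":0},{"hand":-1,"dx":0,"dy":0,"dz":0,"wx":0,"wy":0,"wz":0},{"hand":-1,"dx":0,"dy":0,"dz":0,"wx":0,"wy":0,"wz":0}]'; python3 -m handwheel '[{"hand":0.2,"dx":0,"dy":0,"dz":0,"wx":0,"wy":0,"wz":0},{"hand":1,"dx":0,"dy":0,"dz":0,"wx":0,"wy":0,"wz":0},{"hand":1,"dx":0,"dy":0,"dz":0,"wx":0,"wy":0,"wz":0},{"hand":1,"dx":0,"dy":0,"dz":0,"wx":0,"wy":0,"wz":0},{"hand":1,"dx":0,"dy":0,"dz":0,"wx":0,"wy":0,"wz":0},{"hand":1,"dx":0,"dy":0,"dz":0,"wx":0,"wy":0,"wz":0},{"hand":1,"dx":0,"dy":0,"dz":0,"wx":0,"wy":0,"wz":0},{"hand":1,"dx":0,"dy":0,"dz":0,"wx":0,"wy":0,"wz":0}]'; python3 - <<'E'
from h import *
a,_=snap('top','top4'); b,_=snap('side','side4')
c=np.hstack([cv2.resize(a[130:230,310:410],(400,400)),cv2.resize(b[150:250,310:410],(400,400))]); cv2.imwrite('pics/c4.png',c[:,:,::-1])
E
```

```text
time_s: 9.05
position: [0.52, -0.1884, 0.1235]
tcp_rot: [[-1.0, -0.001, 0.0], [-0.001, 1.0, -0.0], [-0.0, -0.0, -1.0]]
force: [-3.4, -1.0, 5.6]
opening: 0.373
time_s: 9.85
position: [0.52, -0.1883, 0.1226]
tcp_rot: [[-1.0, -0.001, -0.0], [-0.001, 1.0, 0.0], [0.0, 0.0, -1.0]]
force: [-1.0, -0.4, 0.1]
opening: 0.968
```

View pics/c4.png

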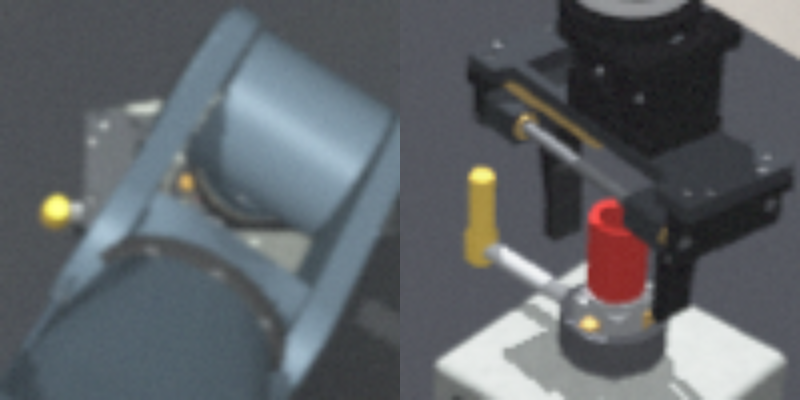

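The head is seated and released; side view has the red cup upright at px (365,212) with its flange on the nose, and the fingers are open beside it. Next I retreat upward and work out the post geometry.

```bash
python3 -m handwheel '[{"hand":1,"dx":0,"dy":0,"dz":1,"wx":0,"wy":0,"wz":0},{"hand":1,"dx":0,"dy":0,"dz":2,"wx":0,"wy":0,"wz":0},{"hand":1,"dx":0,"dy":0,"dz":3,"wx":0,"wy":0,"wz":0},{"hand":1,"dx":0,"dy":0,"dz":3,"wx":0,"wy":0,"wz":0},{"hand":-1,"dx":-2,"dy":2.5,"dz":1,"wx":0,"wy":0,"wz":0.05},{"hand":-1,"dx":-2.5,"dy":4,"dz":0,"wx":0,"wy":0,"wz":0.05},{"hand":-1,"dx":-1,"dy":4,"dz":0,"wx":0,"wy":0,"wz":0.06},{"hand":-1,"dx":0,"dy":0,"dz":0,"wx":0,"wy":0,"wz":0},{"hand":-1,"dx":0,"dy":0,"dz":0,"wx":0,"wy":0,"wz":0},{"hand":-1,"dx":0,"dy":0,"dz":0,"wx":0,"wy":0,"wz":0}]'; python3 - <<'E'
from h import *
np.set_printoptions(precision=4,suppress=True)
a,_=snap('top','top5'); b,_=snap('side','side5')
c=np.hstack([cv2.resize(a[130:230,310:410],(400,400)),cv2.resize(b[140:240,310:410],(400,400))]); cv2.imwrite('pics/c5.png',c[:,:,::-1])
print(bot.read_state()['joint_positions'])
m=(b[...,0].astype(int)-b[...,1]>60); 
for y in range(185,235):
    x=np.nonzero(m[y,350:385])[0]
    if len(x): print(y,350+x.min(),350+x.max(),end='; ')
for z in (.111,.161): print(proj('side',(.5219,-.1873,z)))
# post in side: axis column between rows
print('post', [proj('side',(.5219-.0179,-.1873+.1104,z)) for z in(.1,.135)])
t=np.load('pics/top0.npz')['im'].astype(int)
print(onplane('top',446,208,.14),onplane('side',404,283,.14))
E
```

```text
time_s: 10.95
position: [0.4661, -0.0843, 0.2233]
tcp_rot: [[-0.987, -0.16, 0.002], [-0.16, 0.987, -0.001], [-0.002, -0.002, -1.0]]
force: [0.2, -0.9, 0.2]
opening: 0.539
[ -23.8329   18.5486  103.2374   -0.0133   58.1437 -122.9902]
199 363 366; 200 359 369; 201 358 370; 202 358 371; 203 357 372; 204 357 372; 205 357 372; 206 357 371; 207 357 371; 208 357 371; 209 357 371; 210 357 371; 211 357 371; 212 357 371; 213 357 371; 214 357 371; 215 357 371; 216 357 371; 217 357 371; 218 357 370; 219 357 370; 220 357 370; 221 357 370; 222 358 370; 223 358 369; 224 359 368; 225 361 366; (np.float64(363.3510880030841), np.float64(221.7037846678257))
(np.float64(364.35724160643326), np.float64(203.8642165691657))
post [(np.float64(328.8670706617813), np.float64(205.37066967775746)), (np.float64(328.9288239521756), np.float64(193.4736126944643))]
[ 0.4403 -0.3985  0.14  ] [ 0.4402 -0.4069  0.14  ]
```

View pics/c5.png

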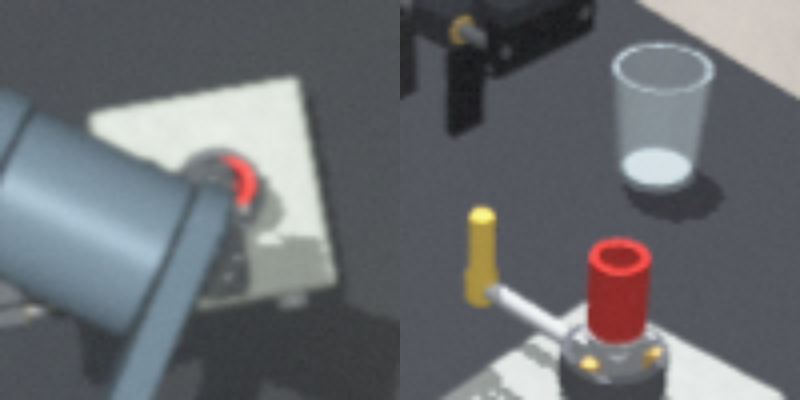

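Head stands upright: cup axis at px 364.5, against 364.4 expected for the collet axis. The fingers are still closing. Descending behind the post.

```bash
python3 -m handwheel '[{"hand":-1,"dx":0,"dy":0,"dz":-2.5,"wx":0,"wy":0,"wz":0},{"hand":-1,"dx":0,"dy":0,"dz":-2.5,"wx":0,"wy":0,"wz":0},{"hand":-1,"dx":0,"dy":0,"dz":-2.5,"wx":0,"wy":0,"wz":0},{"hand":-1,"dx":0,"dy":0,"dz":-2,"wx":0,"wy":0,"wz":0},{"hand":-1,"dx":0,"dy":0,"dz":-1,"wx":0,"wy":0,"wz":0},{"hand":-1,"dx":0,"dy":0,"dz":0,"wx":0,"wy":0,"wz":0},{"hand":-1,"dx":0,"dy":0,"dz":0,"wx":0,"wy":0,"wz":0},{"hand":-1,"dx":0,"dy":0,"dz":0,"wx":0,"wy":0,"wz":0}]'; python3 - <<'E'
from h import *
b,_=snap('side','side6')
cv2.imwrite('pics/c6.png',cv2.resize(b[120:240,290:410],(600,600))[:,:,::-1])
E
```

```text
time_s: 11.85
position: [0.4658, -0.0838, 0.1185]
tcp_rot: [[-0.987, -0.16, 0.002], [-0.16, 0.987, -0.001], [-0.002, -0.001, -1.0]]
force: [-0.0, -0.4, -0.3]
opening: 0.007
```

View pics/c6.png

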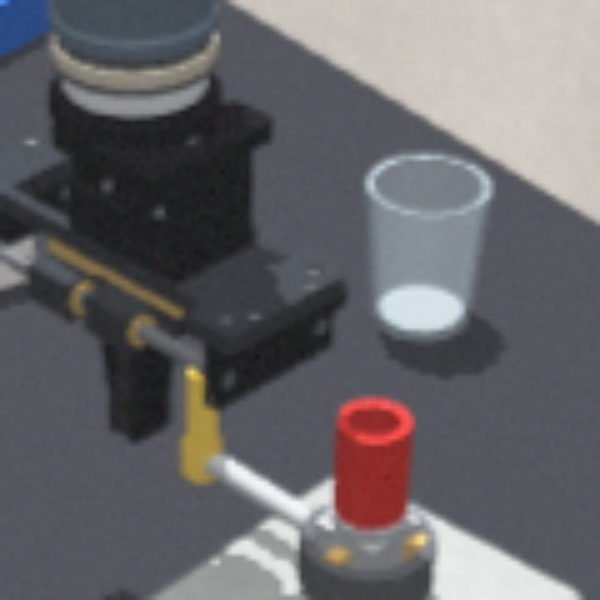

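```bash
python3 -m handwheel '[{"hand":-1,"dx":0.6,"dy":0.08,"dz":0,"wx":0,"wy":0,"wz":0},{"hand":-1,"dx":0.6,"dy":0.08,"dz":0,"wx":0,"wy":0,"wz":0},{"hand":-1,"dx":0.4,"dy":0.06,"dz":0,"wx":0,"wy":0,"wz":0},{"hand":-1,"dx":0.3,"dy":0.04,"dz":0,"wx":0,"wy":0,"wz":0},{"hand":-1,"dx":0,"dy":0,"dz":0,"wx":0,"wy":0,"wz":0}]';python3 -m handwheel '[{"hand":-1,"dx":0.3,"dy":0.04,"dz":0,"wx":0,"wy":0,"wz":0},{"hand":-1,"dx":0.3,"dy":0.04,"dz":0,"wx":0,"wy":0,"wz":0}]'
cat > arc.py <<'E'
from h import *
import sys
# next rows rotating the tool about the collet by -step
def arc(step,n,c=(.520,-.188)):
    s=bot.read_state(); p=s['position'][:2]; v=p-np.array(c); F=s['force']; r=np.linalg.norm(v)
    th=np.arctan2(v[1],v[0]); tang=np.array([np.sin(th),-np.cos(th)])
    yaw=np.arctan2(-s['tcp_rot'][1,0],-s['tcp_rot'][0,0])
    print('t %.2f r %.4f th %.3f push-dir yaw %.3f z %.4f | tangential %.1f radial %.1f fz %.1f'%(s['time_s'],r,th,yaw,s['position'][2],F[:2]@-tang,F[:2]@v/r,F[2]))
    q=v
    for i in range(n):
        R=np.array([[np.cos(step),np.sin(step)],[-np.sin(step),np.cos(step)]]); w=R@q; print(np.round((w-q)*100,2),end=' '); q=w
    print()
if __name__=='__main__': arc(float(sys.argv[1]),int(sys.argv[2]))
E
python3 arc.py .06 8
```

```text
time_s: 12.4
position: [0.4846, -0.0807, 0.1177]
tcp_rot: [[-0.987, -0.161, 0.001], [-0.161, 0.987, -0.0], [-0.001, -0.0, -1.0]]
force: [0.3, 0.0, -0.1]
opening: 0.001
time_s: 12.6
position: [0.488, -0.0796, 0.1173]
tcp_rot: [[-0.987, -0.161, -0.005], [-0.161, 0.987, 0.001], [0.005, 0.001, -1.0]]
force: [-5.8, -2.1, 1.9]
opening: 0.004
t 12.60 r 0.1130 th 1.858 push-dir yaw 0.162 z 0.1173 | tangential 6.1 radial -0.3 fz 1.9
[0.66 0.17] [0.66 0.13] [0.67 0.09] [0.68 0.05] [0.68 0.01] [ 0.68 -0.03] [ 0.67 -0.07] [ 0.67 -0.11]
```

Contact made at about 5–6 N, as expected for the rub. Sweeping clockwise.

```bash
python3 -m handwheel '[{"hand":-1,"dx":0.66,"dy":0.17,"dz":0,"wx":0,"wy":0,"wz":-0.06},{"hand":-1,"dx":0.66,"dy":0.13,"dz":0,"wx":0,"wy":0,"wz":-0.06},{"hand":-1,"dx":0.67,"dy":0.09,"dz":0,"wx":0,"wy":0,"wz":-0.06},{"hand":-1,"dx":0.68,"dy":0.05,"dz":0,"wx":0,"wy":0,"wz":-0.06},{"hand":-1,"dx":0.68,"dy":0.01,"dz":0,"wx":0,"wy":0,"wz":-0.06},{"hand":-1,"dx":0.68,"dy":-0.03,"dz":0,"wx":0,"wy":0,"wz":-0.06}]'; python3 arc.py .06 8
```

```text
time_s: 13.2
position: [0.5275, -0.0749, 0.1172]
tcp_rot: [[-0.98, 0.2, -0.007], [0.2, 0.98, 0.002], [0.007, 0.0, -1.0]]
force: [-5.0, -0.3, 3.1]
opening: 0.007
t 13.20 r 0.1133 th 1.504 push-dir yaw -0.201 z 0.1172 | tangential 5.0 radial -0.6 fz 3.1
[ 0.68 -0.07] [ 0.67 -0.11] [ 0.66 -0.15] [ 0.65 -0.19] [ 0.64 -0.22] [ 0.63 -0.26] [ 0.61 -0.3 ] [ 0.59 -0.34]
```

```bash
python3 -m handwheel '[{"hand":-1,"dx":0.67,"dy":-0.09,"dz":0,"wx":0,"wy":0,"wz":-0.06},{"hand":-1,"dx":0.67,"dy":-0.12,"dz":0,"wx":0,"wy":0,"wz":-0.06},{"hand":-1,"dx":0.66,"dy":-0.16,"dz":0,"wx":0,"wy":0,"wz":-0.06},{"hand":-1,"dx":0.65,"dy":-0.2,"dz":0,"wx":0,"wy":0,"wz":-0.06},{"hand":-1,"dx":0.64,"dy":-0.23,"dz":0,"wx":0,"wy":0,"wz":-0.06},{"hand":-1,"dx":0.62,"dy":-0.27,"dz":0,"wx":0,"wy":0,"wz":-0.06},{"hand":-1,"dx":0.6,"dy":-0.31,"dz":0,"wx":0,"wy":0,"wz":-0.06}]'; python3 arc.py .05 8
```

```text
time_s: 13.9
position: [0.573, -0.0877, 0.1172]
tcp_rot: [[-0.813, 0.582, -0.006], [0.582, 0.813, 0.004], [0.007, -0.0, -1.0]]
force: [-4.1, 3.8, 3.2]
opening: 0.006
t 13.90 r 0.1135 th 1.085 push-dir yaw -0.622 z 0.1172 | tangential 5.4 radial 1.4 fz 3.2
[ 0.49 -0.28] [ 0.48 -0.3 ] [ 0.46 -0.33] [ 0.45 -0.35] [ 0.43 -0.37] [ 0.41 -0.39] [ 0.39 -0.41] [ 0.37 -0.43]
```

```bash
python3 -m handwheel '[{"hand":-1,"dx":0.48,"dy":-0.29,"dz":0,"wx":0,"wy":0,"wz":-0.05},{"hand":-1,"dx":0.47,"dy":-0.31,"dz":0,"wx":0,"wy":0,"wz":-0.05},{"hand":-1,"dx":0.45,"dy":-0.34,"dz":0,"wx":0,"wy":0,"wz":-0.05},{"hand":-1,"dx":0.44,"dy":-0.36,"dz":0,"wx":0,"wy":0,"wz":-0.05}]'; python3 arc.py .05 6
```

```text
time_s: 14.3
position: [0.5921, -0.1003, 0.1173]
tcp_rot: [[-0.681, 0.732, -0.004], [0.732, 0.681, 0.004], [0.006, -0.0, -1.0]]
force: [-2.5, 4.6, 3.8]
opening: 0.003
t 14.30 r 0.1136 th 0.883 push-dir yaw -0.821 z 0.1173 | tangential 4.8 radial 2.0 fz 3.8
[ 0.43 -0.37] [ 0.41 -0.39] [ 0.39 -0.41] [ 0.37 -0.43] [ 0.35 -0.45] [ 0.32 -0.47]
```

```bash
python3 -m handwheel '[{"hand":-1,"dx":0.42,"dy":-0.38,"dz":0,"wx":0,"wy":0,"wz":-0.05},{"hand":-1,"dx":0.4,"dy":-0.4,"dz":0,"wx":0,"wy":0,"wz":-0.05},{"hand":-1,"dx":0.38,"dy":-0.42,"dz":0,"wx":0,"wy":0,"wz":-0.05}]'; python3 arc.py .05 6
```

```text
time_s: 14.6
position: [0.6046, -0.1121, 0.1173]
tcp_rot: [[-0.564, 0.826, -0.003], [0.826, 0.564, 0.004], [0.005, -0.0, -1.0]]
force: [-1.8, 4.5, 1.6]
opening: 0.006
t 14.60 r 0.1137 th 0.731 push-dir yaw -0.972 z 0.1173 | tangential 4.6 radial 1.6 fz 1.6
[ 0.37 -0.43] [ 0.35 -0.45] [ 0.32 -0.47] [ 0.3  -0.48] [ 0.28 -0.5 ] [ 0.25 -0.51]
```

```bash
python3 -m handwheel '[{"hand":-1,"dx":0.36,"dy":-0.44,"dz":0,"wx":0,"wy":0,"wz":-0.05},{"hand":-1,"dx":0.34,"dy":-0.46,"dz":0,"wx":0,"wy":0,"wz":-0.05}]'; python3 arc.py .05 6
```

```text
time_s: 14.8
position: [0.612, -0.1211, 0.1173]
tcp_rot: [[-0.479, 0.878, -0.002], [0.878, 0.479, 0.004], [0.005, 0.0, -1.0]]
force: [-1.4, 5.8, 1.9]
opening: 0.004
t 14.80 r 0.1137 th 0.629 push-dir yaw -1.071 z 0.1173 | tangential 5.5 radial 2.3 fz 1.9
[ 0.32 -0.47] [ 0.3  -0.48] [ 0.27 -0.5 ] [ 0.25 -0.51] [ 0.22 -0.52] [ 0.2  -0.53]
```

```bash
python3 -m handwheel '[{"hand":-1,"dx":0.31,"dy":-0.47,"dz":0,"wx":0,"wy":0,"wz":-0.05},{"hand":-1,"dx":0.29,"dy":-0.49,"dz":0,"wx":0,"wy":0,"wz":-0.05}]'; python3 arc.py .05 6
```

```text
time_s: 15.0
position: [0.6183, -0.1307, 0.1174]
tcp_rot: [[-0.389, 0.921, -0.002], [0.921, 0.389, 0.004], [0.005, 0.0, -1.0]]
force: [0.0, 5.6, 2.8]
opening: 0.003
t 15.00 r 0.1138 th 0.528 push-dir yaw -1.172 z 0.1174 | tangential 4.8 radial 2.8 fz 2.8
[ 0.27 -0.5 ] [ 0.25 -0.51] [ 0.22 -0.52] [ 0.2  -0.53] [ 0.17 -0.54] [ 0.14 -0.55]
```

```bash
python3 -m handwheel '[{"hand":-1,"dx":0.26,"dy":-0.5,"dz":0,"wx":0,"wy":0,"wz":-0.05},{"hand":-1,"dx":0.24,"dy":-0.51,"dz":0,"wx":0,"wy":0,"wz":-0.05}]'; python3 arc.py .04 6
```

```text
time_s: 15.2
position: [0.6236, -0.1408, 0.1174]
tcp_rot: [[-0.295, 0.956, -0.001], [0.956, 0.295, 0.005], [0.005, 0.001, -1.0]]
force: [-0.9, 6.3, 2.3]
opening: 0.003
t 15.20 r 0.1139 th 0.428 push-dir yaw -1.272 z 0.1174 | tangential 6.1 radial 1.8 fz 2.3
[ 0.18 -0.42] [ 0.16 -0.43] [ 0.15 -0.43] [ 0.13 -0.44] [ 0.11 -0.44] [ 0.09 -0.45]
```

Turned about 1.43 rad and the force is starting to climb. Smaller steps now.

```bash
python3 -m handwheel '[{"hand":-1,"dx":0.17,"dy":-0.42,"dz":0,"wx":0,"wy":0,"wz":-0.04}]'; python3 arc.py .04 4;  python3 -m handwheel '[{"hand":-1,"dx":0.15,"dy":-0.43,"dz":0,"wx":0,"wy":0,"wz":-0.04}]'; python3 arc.py .04 4
```

```text
time_s: 15.3
position: [0.6254, -0.1449, 0.1174]
tcp_rot: [[-0.256, 0.967, -0.001], [0.967, 0.256, 0.005], [0.005, 0.001, -1.0]]
force: [0.0, 6.3, 1.8]
opening: 0.003
t 15.30 r 0.1139 th 0.388 push-dir yaw -1.312 z 0.1174 | tangential 5.8 radial 2.4 fz 1.8
[ 0.16 -0.43] [ 0.15 -0.43] [ 0.13 -0.44] [ 0.11 -0.44] 
time_s: 15.4
position: [0.627, -0.1488, 0.1174]
tcp_rot: [[-0.218, 0.976, -0.0], [0.976, 0.217, 0.005], [0.005, 0.001, -1.0]]
force: [1.1, 6.9, 1.6]
opening: 0.005
t 15.40 r 0.1140 th 0.351 push-dir yaw -1.352 z 0.1174 | tangential 6.1 radial 3.4 fz 1.6
[ 0.15 -0.43] [ 0.13 -0.44] [ 0.11 -0.44] [ 0.1  -0.45]
```

```bash
python3 -m handwheel '[{"hand":-1,"dx":0.13,"dy":-0.43,"dz":0,"wx":0,"wy":0,"wz":-0.04}]'; python3 arc.py .04 4;  python3 -m handwheel '[{"hand":-1,"dx":0.11,"dy":-0.44,"dz":0,"wx":0,"wy":0,"wz":-0.04}]'; python3 arc.py .04 4
```

```text
time_s: 15.5
position: [0.6284, -0.1527, 0.1174]
tcp_rot: [[-0.178, 0.984, -0.0], [0.984, 0.178, 0.006], [0.006, 0.001, -1.0]]
force: [1.4, 8.0, 1.6]
opening: 0.007
t 15.50 r 0.1140 th 0.315 push-dir yaw -1.392 z 0.1174 | tangential 7.1 radial 3.8 fz 1.6
[ 0.13 -0.44] [ 0.11 -0.44] [ 0.1  -0.45] [ 0.08 -0.45] 
time_s: 15.6
position: [0.6297, -0.1566, 0.1174]
tcp_rot: [[-0.139, 0.99, 0.0], [0.99, 0.139, 0.007], [0.007, 0.001, -1.0]]
force: [1.2, 8.3, 1.7]
opening: 0.006
t 15.60 r 0.1141 th 0.278 push-dir yaw -1.432 z 0.1174 | tangential 7.6 radial 3.4 fz 1.7
[ 0.12 -0.44] [ 0.1  -0.45] [ 0.08 -0.45] [ 0.06 -0.45]
```

Climbing steadily; continuing towards about 13–14 N.

```bash
python3 -m handwheel '[{"hand":-1,"dx":0.1,"dy":-0.44,"dz":0,"wx":0,"wy":0,"wz":-0.04}]'; python3 arc.py .04 4;  python3 -m handwheel '[{"hand":-1,"dx":0.08,"dy":-0.45,"dz":0,"wx":0,"wy":0,"wz":-0.04}]'; python3 arc.py .04 4
```

```text
time_s: 15.7
position: [0.6308, -0.1604, 0.1174]
tcp_rot: [[-0.099, 0.995, 0.0], [0.995, 0.099, 0.008], [0.008, 0.001, -1.0]]
force: [2.0, 10.9, 0.8]
opening: -0.0
t 15.70 r 0.1142 th 0.244 push-dir yaw -1.472 z 0.1174 | tangential 10.1 radial 4.6 fz 0.8
[ 0.1  -0.45] [ 0.08 -0.45] [ 0.07 -0.45] [ 0.05 -0.45] 
time_s: 15.8
position: [0.6317, -0.1642, 0.1174]
tcp_rot: [[-0.058, 0.998, 0.001], [0.998, 0.058, 0.009], [0.009, 0.001, -1.0]]
force: [3.8, 11.5, 2.4]
opening: 0.006
t 15.80 r 0.1143 th 0.210 push-dir yaw -1.512 z 0.1174 | tangential 10.4 radial 6.1 fz 2.4
[ 0.09 -0.45] [ 0.07 -0.45] [ 0.05 -0.45] [ 0.03 -0.46]
```

```bash
python3 -m handwheel '[{"hand":-1,"dx":0.06,"dy":-0.45,"dz":0,"wx":0,"wy":0,"wz":-0.04}]'; python3 arc.py .04 4;  python3 -m handwheel '[{"hand":-1,"dx":0.04,"dy":-0.45,"dz":0,"wx":0,"wy":0,"wz":-0.04}]'; python3 arc.py .04 4
```

```text
time_s: 15.9
position: [0.6325, -0.1679, 0.1174]
tcp_rot: [[-0.018, 1.0, 0.001], [1.0, 0.018, 0.01], [0.01, 0.001, -1.0]]
force: [3.0, 14.4, 2.8]
opening: -0.001
t 15.90 r 0.1143 th 0.177 push-dir yaw -1.552 z 0.1174 | tangential 13.6 radial 5.4 fz 2.8
[ 0.07 -0.45] [ 0.05 -0.45] [ 0.04 -0.46] [ 0.02 -0.46] 
time_s: 16.0
position: [0.6333, -0.1716, 0.1175]
tcp_rot: [[0.022, 1.0, 0.002], [1.0, -0.022, 0.012], [0.012, 0.001, -1.0]]
force: [4.8, 16.3, 2.6]
opening: 0.004
t 16.00 r 0.1145 th 0.144 push-dir yaw -1.593 z 0.1175 | tangential 15.4 radial 7.0 fz 2.6
[ 0.06 -0.45] [ 0.04 -0.46] [ 0.02 -0.46] [ 0.   -0.46]
```

Push is about 16 N, well past the 5 N free turning and the 9–12 N firm band, and far from 40 N. Hold briefly, then back straight off and rise.

```bash
python3 -m handwheel '[{"hand":-1,"dx":0,"dy":0,"dz":0,"wx":0,"wy":0,"wz":0},{"hand":-1,"dx":0,"dy":0,"dz":0,"wx":0,"wy":0,"wz":0},{"hand":-1,"dx":0,"dy":0,"dz":0,"wx":0,"wy":0,"wz":0}]'; python3 arc.py .04 1; python3 -m handwheel '[{"hand":-1,"dx":0,"dy":0.5,"dz":0,"wx":0,"wy":0,"wz":0},{"hand":-1,"dx":0,"dy":1.5,"dz":0,"wx":0,"wy":0,"wz":0},{"hand":-1,"dx":0,"dy":1.5,"dz":0,"wx":0,"wy":0,"wz":0},{"hand":-1,"dx":0,"dy":0.5,"dz":3,"wx":0,"wy":0,"wz":0},{"hand":-1,"dx":0,"dy":0,"dz":4,"wx":0,"wy":0,"wz":0},{"hand":-1,"dx":0,"dy":2,"dz":4,"wx":0,"wy":0,"wz":0},{"hand":-1,"dx":-2,"dy":4,"dz":1,"wx":0,"wy":0,"wz":0},{"hand":-1,"dx":-2,"dy":4,"dz":0,"wx":0,"wy":0,"wz":0},{"hand":-1,"dx":-2,"dy":4,"dz":0,"wx":0,"wy":0,"wz":0},{"hand":-1,"dx":-2,"dy":4,"dz":0,"wx":0,"wy":0,"wz":0}]';python3 -m handwheel '[{"hand":-1,"dx":-2,"dy":4,"dz":0,"wx":0,"wy":0,"wz":0},{"hand":-1,"dx":-2,"dy":4,"dz":0,"wx":0,"wy":0,"wz":0},{"hand":-1,"dx":-1,"dy":2,"dz":0,"wx":0,"wy":0,"wz":0},{"hand":-1,"dx":0,"dy":0,"dz":0,"wx":0,"wy":0,"wz":0},{"hand":-1,"dx":0,"dy":0,"dz":0,"wx":0,"wy":0,"wz":0},{"hand":-1,"dx":0,"dy":0,"dz":0,"wx":0,"wy":0,"wz":0}]'; python3 - <<'E'
from h import *
a,_=snap('top','top7'); b,_=snap('side','side7')
c=np.vstack([np.hstack([cv2.resize(a[130:230,310:410],(400,300)),cv2.resize(b[140:250,310:430],(400,300))]),np.hstack([cv2.resize(a,(400,250)),cv2.resize(b,(400,250))])]); cv2.imwrite('pics/c7.png',c[:,:,::-1])
E
```

```text
time_s: 16.3
position: [0.6333, -0.1721, 0.1174]
tcp_rot: [[0.02, 1.0, 0.002], [1.0, -0.02, 0.01], [0.01, 0.002, -1.0]]
force: [3.4, 13.6, 1.9]
opening: 0.003
t 16.30 r 0.1144 th 0.139 push-dir yaw -1.590 z 0.1174 | tangential 13.0 radial 5.3 fz 1.9
[ 0.05 -0.45] 
time_s: 17.3
position: [0.551, 0.0433, 0.2379]
tcp_rot: [[0.018, 1.0, 0.001], [1.0, -0.018, -0.0], [-0.0, 0.001, -1.0]]
force: [-0.2, 0.3, -0.5]
opening: 0.005
time_s: 17.9
position: [0.503, 0.141, 0.2378]
tcp_rot: [[0.019, 1.0, 0.001], [1.0, -0.019, -0.001], [-0.0, 0.001, -1.0]]
force: [0.7, -0.5, -0.3]
opening: 0.009
```

View pics/c7.png

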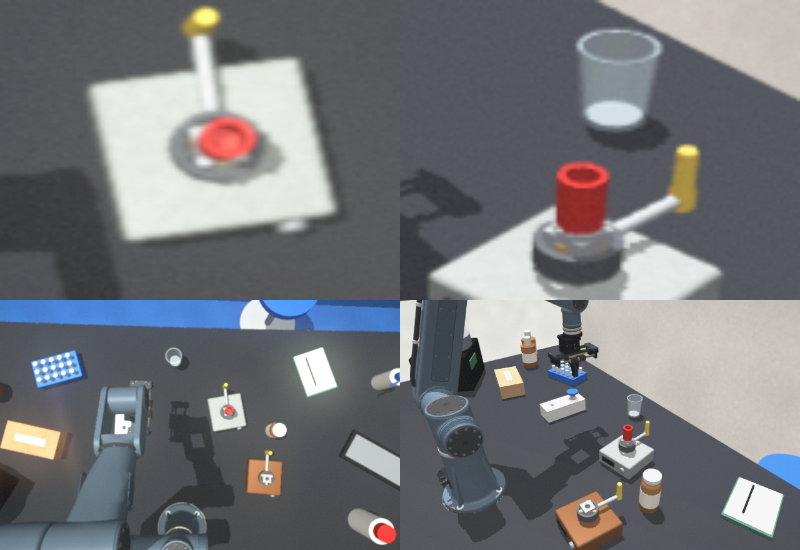

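```bash
python3 - <<'E'
from h import *
b=np.load('pics/side7.npz')['im'].astype(int); o=np.load('pics/side0.npz')['im'].astype(int); a=np.load('pics/top7.npz')['im'].astype(int)
m=(b[...,0]-b[...,1]>60)
print([(y,350+np.nonzero(m[y,350:385])[0].min(),350+np.nonzero(m[y,350:385])[0].max()) for y in (200,203,210,218,224,225) if m[y,350:385].any()])
m=(a[...,0]-a[...,1]>60)&(a[...,0]-a[...,2]>60); m[:,:350]=0;m[:,385:]=0;m[200:]=0; ys,xs=np.nonzero(m); print(xs.min(),xs.max(),ys.min(),ys.max(),'pred',proj('top',(.519,-.189,.161)))
d=np.abs(b-o).max(2)
for n,(x0,y0,x1,y1) in dict(beaker=(360,148,392,192),bottle=(380,268,420,342),blue=(264,140,290,160)).items(): print(n,(d[y0:y1,x0:x1]>40).mean())
s=bot.read_state(); print(s['time_s'],s['force'],abs(s['qvel']).max())
E
```

```text
[(200, np.int64(359), np.int64(368)), (203, np.int64(357), np.int64(372)), (210, np.int64(357), np.int64(371)), (218, np.int64(357), np.int64(370)), (224, np.int64(359), np.int64(368)), (225, np.int64(362), np.int64(366))]
359 373 169 182 pred (np.float64(366.68985181499454), np.float64(175.34017490550775))
beaker 0.0
bottle 0.0
blue 0.0
18.0 [0.12472279 0.35636125 0.59581856] 0.23584788293028405
```

The head still sits at the same pixels, its centre matches the collet axis in both views, the bystanders are unchanged, and the robot is clear.

```bash
python3 -c "
from rig import hand_in
print(hand_in())"
```

```text
the job is handed in; nothing more can be done
None
```

The red head is in the grey drive's collet, the nut is tightened, and the job was handed in at about 18 s. The hand-in gives no verdict, so the result below rests on my own checks.

- **Placing:** I lifted the head from the rack and lowered it until the flange met the nose, pressing with about 6 N, then let go.
- **Tightening:** I pushed the yellow post about 1.7 rad clockwise with the shut fingers. The push rose from about 5 N free to about 16 N moving (13 N when paused), above the 9–12 N firm band and far below 40 N. Then I backed off and rose clear.
- **Last checks:** The head was upright and centred on the collet axis in both views to within a pixel (about 3 mm). Its side-view pixels matched those from just after release to within a pixel. Pixels at the blue head, bottle and beaker were unchanged in the side view. The wrist force was near zero, with the arm clear of everything.
- **Disagreements and limits:** The two cameras differed by about 3 mm in absolute position, which did not matter because the rack-to-collet offset agreed. The jaw grip itself could not be measured directly; I inferred it from how stiff the bar became.

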